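Close a battery test pot and bare its terminal post

ROBOT

A 6-joint arm with a two-finger parallel gripper is mounted at the origin on the work surface. World frame = base frame: x ahead of the robot, y to its left, z up, the work surface at z = 0. Lengths are in m, angles in rad, forces in N, time in s.
With the tool pointing down it reaches from about 0.25 to 0.775 m from the base axis. Payload 4 kg.
Tool frame: the origin (TCP) lies at the very end of the fingers, on their centre line; the grasp point (between the pads) lies 19 mm behind it; z points along the fingers, y is the direction in which the jaws open and shut (so a half turn about z gives the same grasp; the last joint's range is limited). The gripper opens to 94 mm and grips with 3 to 60 N. Pads are 16 mm wide; open, the fingers measure 119 mm over their backs; the gripper's body (75 mm by 177 mm) begins 78 mm behind the grasp point.
Start: joints at [-1.409, 0.087, 1.371, -0, 1.684, -0.103], TCP at [0.144, -0.531, 0.206] pointing down, gripper open.
Joint ranges: [-3.1, 3.1], [-0.76, 2.03], [0.27, 2.55], [-1.08, 4.22], [0.17, 2.65], [-2.57, 2.57]. Speed limits (rad/s): [2.79, 2.79, 3.14, 3.14, 3.14, 3.14].

INTERFACE

Orientations are given as [roll, pitch, yaw] about the fixed x, y, z axes, in that order (R = Rz(yaw) Ry(pitch) Rx(roll)).
In Python, from bench import robot, cams, models gives the robot as it stands.
- The arm moves only by the tool step_arm, never from a script. Its argument "series" is a list of rows, each a list of 5 numbers: the gripper command: -1 is shut, 1 is fully open, values between are in proportion, then the shift along the tool's x, y, z in mm, then the turn about the tool's z in degrees. A call has 1 to 20 rows; each row is the pose to reach, as a shift and turn from the pose commanded when the call began, along the tool's axes at that moment; what a row does not reach only later rows make up. A row lasts 1/8 s, in which the tool goes at most 62.5 mm and 10.7 degrees, less where a joint would pass 70% of its speed; a pose out of reach is approached as far as the arm can. A call with a gripper value outside its range is refused whole. The fingers move at their own pace and stop on an object; the grip force is fixed at half the most. Time passes only in rows, so rows that repeat a pose let the fingers close. It gives the time, the measured TCP pose, the force and the opening at its end, in the units of the state.
- robot.get_obs(): the state, without advancing time (a new reading comes with each control period).
- cams.snapshot(name): name is "side" or "top" or "wrist"; returns a dict with "pixels" (480x640x3 uint8, red, green, blue), "fov_y" (degrees; the focal length in pixels is half the picture's height over the tangent of half this angle, whatever the lens; pixels are square), "cx", "cy" (the principal point, pixels), "R" (3x3) and "t" (3): a world point X has camera coordinates R X + t. Camera axes: x right, y down, z forward; pixel columns grow to the right and rows downward; lengths in m; the calibration is good to about 2 mm. A picture is of the moment at which its call begins. There is no depth.
- robot.close_job(): hands the job in, once; it reports no verdict.
Trained networks look in a picture, given as the dict that the camera call returned (one of the last four; its "shot" number tells which), for a name from the list of things; names that differ only in an ending like _2 or _b are one class to them, and where a whole thing is asked for, a point or a joint stands for the part that bears it (a point fixed in the world has none). Each returns a list of dicts, best first, with "p" (0 to 1); they miss things now and then, are a little off and sometimes report something else, mostly with a low value. They report only what shows in the picture. A call takes as long as a camera call. They do not tell look-alikes from the thing itself.
- models.find_in(picture, label): "position" ([x, y, z] in m, in world coordinates, good to about 4 mm: the middle of the surface that is visible of it).
- models.pinpoint(picture, label): "position" ([x, y, z] in m, in world coordinates, good to about 4 mm: a listed point, or the origin of a listed thing).
The state is a dict: "time": time; "joint_positions": joint angles; "qvel": joint speeds; "joint_torque": joint torques, N m; "tool_pos": TCP position; "ee_rot": TCP orientation; "wrist_force": force on the tool from outside, world axes, zero at the start; "wrist_torque": the same for the moment, N m; "width": finger opening in m.
Only numpy, scipy, OpenCV 4.12 (cv2) and the standard library are available. Lean on these libraries where they do the work, as an engineer would, in place of code of your own. Each camera call takes 0.05 s, during which the arm holds its last target. There are 200 camera calls.

TASK

Open the three swing clamps round the steel test pot by turning each knob anticlockwise as far as it goes. Then bring the double lid from its stand, inner lid and outer cover together, and lower it gently onto the pot until the inner lid sits flat on the rim. Now lift off the outer cover alone, leaving the inner lid seated and undisturbed, and finish while still holding the cover level in the air, wholly above the tip of the post, with everything else on the bench left where it was.

Things in the scene. Friction and masses are not known exactly. Their poses are not given: they have to be found in the camera images.
- pot_mouth (a point): centre of the mouth of the fixed steel test pot, level with its rim (72 mm above the bench; z up). Bore 80 mm, outside 92 mm. It stands in the middle of a round aluminium base plate (196 mm diameter, 12 mm thick). Three swing clamps stand round it on posts 75 mm from its axis, 120 degrees apart.
- knob1 (a joint): turn of clamp knob 1 (rad): 0 to 0.25 at the start, its steel finger then blocks the pot's mouth; grows as the knob is turned anticlockwise seen from above; 1.45 is the end stop, finger clear of the lid. Turns stiffly (0.05 N m) and stays where it is left.
- knob2 (a joint): turn of clamp knob 2 (rad): 0 to 0.25 at the start, its steel finger then blocks the pot's mouth; grows as the knob is turned anticlockwise seen from above; 1.45 is the end stop, finger clear of the lid. Turns stiffly (0.05 N m) and stays where it is left.
- knob3 (a joint): turn of clamp knob 3 (rad): 0 to 0.25 at the start, its steel finger then blocks the pot's mouth; grows as the knob is turned anticlockwise seen from above; 1.45 is the end stop, finger clear of the lid. Turns stiffly (0.05 N m) and stays where it is left.
- knob1_grip (a point): centre of the black bar grip of clamp knob 1, on its turning axis: bar 42 mm long (own x axis, turns with the knob), 14 mm wide (y), 32 mm tall (16 mm either way from this point). Under the bar are a 28 mm disc and the steel clamp finger, 12 mm wide, reaching 38 mm out from the axis along own +x, its underside 1 mm above the pot's rim.
- knob2_grip (a point): centre of the black bar grip of clamp knob 2, on its turning axis: bar 42 mm long (own x axis, turns with the knob), 14 mm wide (y), 32 mm tall (16 mm either way from this point). Under the bar are a 28 mm disc and the steel clamp finger, 12 mm wide, reaching 38 mm out from the axis along own +x, its underside 1 mm above the pot's rim.
- knob3_grip (a point): centre of the black bar grip of clamp knob 3, on its turning axis: bar 42 mm long (own x axis, turns with the knob), 14 mm wide (y), 32 mm tall (16 mm either way from this point). Under the bar are a 28 mm disc and the steel clamp finger, 12 mm wide, reaching 38 mm out from the axis along own +x, its underside 1 mm above the pot's rim.
- post_grip (a point): point on the axis of the inner lid's round brass post (16 mm diameter), half-way up its bare part: tip 13 mm above this point, top of the cover's collar 13 mm below it when nested. z up along the post. The underside of the inner lid's disc is 48 mm below this point. Lifted by the post, the inner lid carries the loose cover with it.
- inner_lid: inner lid, about 0.3 kg: steel disc 90 mm diameter, 6 mm thick, origin at the centre of its underside, which rests on the stand's rim (30 mm above the bench) at the start and on the pot's rim when seated. Below it a black chamfered plug, 73 mm diameter, 10 mm deep, enters the bore; above it the post, tip 61 mm above the origin.
- collar_grip (a point): point on the axis of the outer cover, half-way up its collar: a tube 40 mm outside, 24 mm inside, 24 mm tall, from 12 mm below this point (the cap's upper face) to 12 mm above it. z up. The post passes through it and stands 26 mm out of it when nested; this point is then 25 mm above the underside of the inner lid's disc.
- cover: outer cover, about 0.22 kg: round aluminium cap 100 mm diameter, 5 mm thick, lying loose on the inner lid's disc; origin at the centre of the cap's underside, 17 mm below the collar's centre. A skirt round its edge (95 mm inside) reaches 4 mm lower.
- stand: fixed grey plastic ring on which the double lid waits, 94 mm diameter, 30 mm tall, bore 80 mm; origin under its centre
- cell_a: bystander: battery cell standing upright beside the pot, 26 mm diameter, 65 mm tall; origin under its centre
- spacer: bystander: small steel spacer ring, 32 mm diameter, 12 mm tall, lying near the lid stand; origin under its centre
- cell_b: bystander: slim steel battery cell standing upright, 21 mm diameter, 70 mm tall; origin under its centre
- driver: bystander: screwdriver lying on the bench
- meter: bystander: hand multimeter lying on the bench, 90 x 190 x 42 mm; origin under its centre
- parts_tray: bystander: white parts tray, 100 x 130 x 28 mm; origin under its centre
- solvent: bystander: white plastic bottle, 60 mm diameter, 150 mm tall; origin under its centre
Not all that is in view belongs to the job. Leave any yellow look-alike of the part that bears pot_mouth alone.

How it is judged:
On the way, in this order (a step that is already met when the one before it is completed fails the run):
1. all three clamp knobs are turned to their open end stops (value of joint each of knob1, knob2, knob3 above 1.35 rad), for 0.2 s.
2. the inner lid sits on the pot's rim with the outer cover still nested on it (all of step 1 and horizontal distance between post_grip and pot_mouth below 0.007 m and z of post_grip in the frame of pot_mouth between 0.0445 and 0.0515 m and angle between post_grip's own z axis and vertical below 0.06 rad and z of collar_grip in the frame of post_grip below -0.0195 m and horizontal distance between collar_grip and post_grip below 0.006 m), for 0.2 s.
At the end, for the whole second after the job is handed in: Cover held still in the air, touching neither inner lid nor pot, skirt above the post tip (collar centre over 155 mm high), level within 0.3 rad; inner lid untouched on the pot rim (centred within 7 mm, height 3.5 mm, tilt 0.06 rad); all knobs beyond 1.35 rad (all of step 1 and horizontal distance between post_grip and pot_mouth below 0.007 m and z of post_grip in the frame of pot_mouth between 0.0445 and 0.0515 m and angle between post_grip's own z axis and vertical below 0.06 rad and height (world z) of collar_grip above 0.155 m and angle between collar_grip's own z axis and vertical below 0.3 rad and contact force between the fingers and cover above 1 N and linear speed of cover below 0.03 m/s and linear speed of inner_lid below 0.02 m/s and contact force between each of cover, the arm, the fingers and inner_lid below 0.1 N and contact force between cover and housing below 0.1 N); the arm keeps its last pose, push and grip.
It fails at once if the outer cover comes off while the inner lid is not seated on the pot (distance between collar_grip and post_grip above 0.04 m and not (horizontal distance between post_grip and pot_mouth below 0.007 m and z of post_grip in the frame of pot_mouth between 0.0445 and 0.0515 m and angle between post_grip's own z axis and vertical below 0.06 rad)).
It fails at once if the inner lid is dropped onto the pot (horizontal distance between post_grip and pot_mouth below 0.03 m and z of post_grip in the frame of pot_mouth below 0.065 m and linear speed of inner_lid above 0.3 m/s).
It fails at once if a bystander is shifted by more than 30 mm or knocked over (distance of any of cell_a, spacer, cell_b, driver, meter, parts_tray, solvent from where it was at the start of the episode above 0.03 m or angle between any of cell_a, spacer, cell_b, meter, parts_tray, solvent's own z axis and vertical above 0.5 rad).
It also fails if it takes over 72 s, if anything falls off the work surface, if the arm or the gripper's body presses on something with over 40 N, if the wrist force passes 120 N, or if a joint passes its speed limit or range.

## Working session

There is one attempt and no reset: what is moved stays moved. The work goes in short steps, Python scripts to look and compute and a tool call to move; the robot and the scene stay as the last step left them, time stands still between calls to the robot, and variables do not carry over. Pictures are saved under pics/ and viewed, about 8 in all and at most 12, crops included, and the job is handed in when it is done.

Besides the shell and the picture viewer there is one more tool, called after ">>>" by a JSON object that holds its "fn" and its "kwargs". step_arm: Moves the arm, as the interface text tells. Its arguments: {"type":"object","properties":{"series":{"type":"array","items":{"type":"array","items":{"type":"number"}}}},"required":["series"]}

```bash
mkdir -p pics; cat > h.py <<'E'
import numpy as np, cv2
from bench import robot, cams, models
def save(s,n): cv2.imwrite('pics/'+n+'.png',s['pixels'][:,:,::-1])
def proj(s,X):
    c=np.array(s['R'])@np.array(X)+np.array(s['t']); f=240/np.tan(np.radians(s['fov_y'])/2)
    return np.round([s['cx']+f*c[0]/c[2], s['cy']+f*c[1]/c[2]])
def ray(s,u,v,z):
    f=240/np.tan(np.radians(s['fov_y'])/2); R=np.array(s['R']);t=np.array(s['t'])
    d=R.T@np.array([(u-s['cx'])/f,(v-s['cy'])/f,1]); o=-R.T@t
    return o+d*(z-o[2])/d[2]
E
python3 - <<'E'
from h import *
o=robot.get_obs(); print(o['time'],o['tool_pos'],o['ee_rot'],o['width'])
for n in ['top','side']:
    s=cams.snapshot(n); save(s,n+'0')
    print(n,s['fov_y'],-np.array(s['R']).T@s['t'])
    for l in ['pot_mouth','knob1_grip','post_grip','collar_grip','stand','cell_a','spacer','driver','meter','parts_tray','solvent']:
        for r in models.pinpoint(s,l)[:4]: print(l,np.round(r['position'],3),round(r['p'],2),proj(s,r['position']))
E
```

```text
0.0 [ 0.14384055 -0.5303004   0.20430067] [-3.13939046e+00 -2.26799983e-04  2.64766692e-01] 0.09443004289372628
top 49.8712845531519 [ 0.34435806 -0.00528372  1.16206105]
pot_mouth [ 0.331 -0.384  0.077] 0.76 [512. 363.]
pot_mouth [ 0.316 -0.136  0.072] 0.74 [390. 366.]
pot_mouth [ 0.576 -0.131  0.069] 0.69 [388. 243.]
knob1_grip [ 0.593 -0.062  0.095] 0.83 [357. 231.]
knob1_grip [ 0.335 -0.307  0.099] 0.76 [477. 360.]
knob1_grip [ 0.332 -0.063  0.096] 0.51 [355. 357.]
post_grip [0.559 0.161 0.078] 0.45 [252. 245.]
post_grip [ 0.505 -0.159  0.1  ] 0.3 [403. 273.]
collar_grip [0.56  0.157 0.054] 0.92 [256. 247.]
collar_grip [0.557 0.162 0.077] 0.24 [252. 246.]
stand [ 0.775 -0.086  0.004] 0.68 [366. 165.]
cell_a [ 0.712 -0.152  0.001] 0.59 [394. 192.]
cell_a [ 0.444 -0.008 -0.   ] 0.52 [329. 305.]
spacer [ 0.464  0.165 -0.   ] 0.65 [253. 293.]
spacer [ 0.71 -0.15  0.  ] 0.4 [393. 193.]
driver [0.429 0.384 0.001] 0.87 [155. 306.]
driver [ 0.702  0.373 -0.002] 0.73 [171. 190.]
meter [ 0.776 -0.089  0.003] 0.57 [368. 165.]
meter [ 0.445 -0.011  0.002] 0.41 [331. 304.]
parts_tray [ 0.53  
[... 395 characters left out ...]
 0.331 -0.066  0.094] 0.6 [431. 246.]
knob1_grip [ 0.332 -0.306  0.097] 0.6 [464. 185.]
knob1_grip [ 0.773 -0.086 -0.003] 0.37 [247. 218.]
post_grip [0.564 0.165 0.077] 0.51 [261. 287.]
collar_grip [0.554 0.159 0.051] 0.89 [268. 297.]
collar_grip [ 0.444 -0.01  -0.002] 0.17 [361. 282.]
stand [0.56  0.16  0.004] 0.62 [267. 314.]
cell_a [ 0.709 -0.152  0.003] 0.62 [284. 209.]
cell_a [0.46  0.167 0.   ] 0.3 [312. 338.]
spacer [0.463 0.163 0.003] 0.5 [312. 335.]
driver [ 0.71  -0.153 -0.   ] 0.71 [284. 210.]
driver [ 0.43   0.383 -0.002] 0.68 [261. 446.]
meter [ 0.776 -0.086 -0.003] 0.6 [246. 217.]
parts_tray [ 0.525 -0.424  0.001] 0.65 [397. 177.]
solvent [ 0.701  0.372 -0.001] 0.98 [129. 368.]
```

View pics/top0.png

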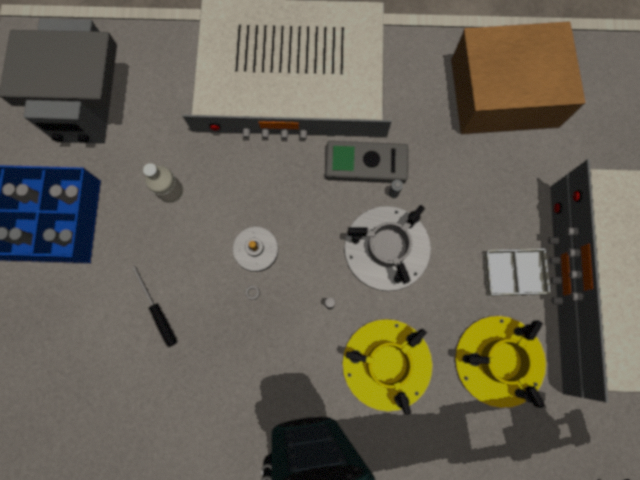

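View pics/side0.png

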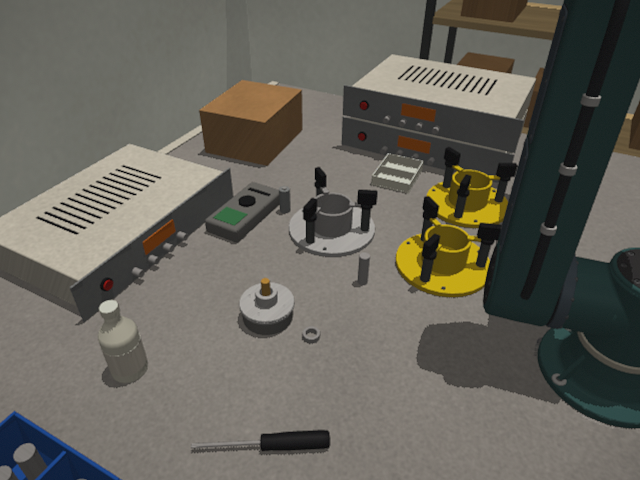

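Three pot candidates appear in the top view: bare steel at (388,243), yellow at (387,364) and yellow at (505,361). The steel one fits the description, so it sits at about (0.576,-0.132). The double lid is at (255,247). I'll hover over the steel pot and confirm with the wrist camera.

>>> {"fn": "step_arm", "kwargs": {"series": [[0, 0, 0, -80, 0], [0, 260, -135, -110, 0], [0, 520, -270, -110, 0], [0, 520, -270, -110, 0], [0, 520, -270, -110, 0], [0, 520, -270, -110, 0], [0, 520, -270, -110, 0], [0, 520, -270, -110, 0], [0, 520, -270, -110, 0], [0, 520, -270, -110, 0], [0, 520, -270, -110, 0], [0, 520, -270, -110, 0]]}}

```text
time: 2.7
tool_pos: [0.5761, -0.1327, 0.3147]
ee_rot: [-3.141, 0.001, 0.268]
wrist_force: [0.2, -0.5, 1.1]
width: 0.0471
```

```bash
python3 - <<'E'
from h import *
o=robot.get_obs(); print(o['time'],o['tool_pos'],o['ee_rot'],o['width'],o['joint_positions'])
s=cams.snapshot('wrist'); save(s,'w0'); print(-np.array(s['R']).T@s['t'])
for n in ['wrist','top','side']:
    s=cams.snapshot(n)
    for l in ['pot_mouth','knob1_grip','cell_a','cell_b']:
        for r in models.pinpoint(s,l)[:4]:
            print(n,l,np.round(r['position'],4),round(r['p'],2),proj(s,r['position']))
E
```

```text
2.7 [ 0.57609422 -0.13270038  0.31474867] [-3.14108486e+00  9.57023872e-04  2.68057151e-01] 0.04706873687485251 [-3.22217515e-01  1.88356203e-01  1.04247318e+00 -1.17574021e-04
  1.91184098e+00  9.80482638e-01]
[ 0.64707251 -0.11330028  0.49391819]
wrist pot_mouth [ 0.5726 -0.1364  0.0775] 0.66 [333. 212.]
wrist pot_mouth [ 0.3178 -0.1404  0.0761] 0.65 [277. 428.]
wrist knob1_grip [ 0.592  -0.0623  0.0983] 0.96 [261. 175.]
wrist knob1_grip [ 0.3309 -0.3102  0.0973] 0.84 [428. 466.]
wrist cell_a [ 7.100e-01 -1.514e-01 -2.000e-04] 0.97 [380.  81.]
wrist cell_a [ 0.4381 -0.0039 -0.0022] 0.95 [198. 278.]
wrist cell_b [ 7.100e-01 -1.514e-01 -2.000e-04] 0.97 [380.  81.]
wrist cell_b [ 0.4381 -0.0039 -0.0022] 0.95 [198. 278.]
top pot_mouth [ 0.5745 -0.1324  0.0721] 0.97 [389. 243.]
top pot_mouth [ 0.3324 -0.3801  0.0748] 0.8 [509. 362.]
top pot_mouth [0.5636 0.1592 0.0302] 0.58 [256. 247.]
top knob1_grip [ 0.3362 -0.3076  0.1003] 0.61 [477. 359.]
top knob1_grip [ 0.5904 -0.063   0.0967] 0.6 [358. 232.]
top knob1_grip [ 0.4294  0.3836 -0.0005] 0.19 [155. 306.]
top cell_a [ 4.441e-01 -9.100e-03  4.000e-04] 0.67 [330. 305.]
top cell_b [ 4.441e-01 -9.100e-03  4.000e-04] 0.67 [330. 305.]
side pot_mouth [ 0.5726 -0.1326  0.0733] 0.88 [332. 204.]
side pot_mouth [ 0.314  -0.1358  0.0723] 0.78 [448. 238.]
side pot_mouth [ 0.3345 -0.386   0.0708] 0.62 [470. 179.]
side knob1_grip [ 0.5878 -0.0606  0.0985] 0.68 [310. 209.]
side knob1_grip [ 0.3293 -0.0642  0.0983] 0.57 [432. 245.]
side knob1_grip [ 0.3332 -0.3065  0.0962] 0.54 [464. 185.]
side cell_a [ 0.4421 -0.0121  0.0017] 0.57 [362. 280.]
side cell_b [ 0.4421 -0.0121  0.0017] 0.57 [362. 280.]
```

View pics/w0.png

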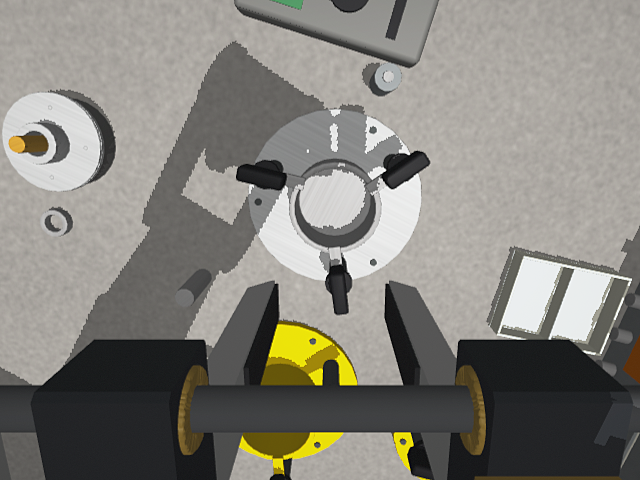

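The steel pot at (333,212) is confirmed, with its three black bars at (262,176), (405,170) and (340,287). Next I'll fit the bar poses by silhouette.

```bash
cat > fit.py <<'E'
from h import *
from scipy.optimize import differential_evolution
def box(s,x,y,th,zc=0.097):
    c,n=np.cos(th),np.sin(th)
    P=[proj2(s,[x+a*c-b*n,y+a*n+b*c,zc+d]) for a in(-.021,.021) for b in(-.007,.007) for d in(-.016,.016)]
    return cv2.convexHull(np.array(P,np.float32))
def proj2(s,X):
    c=np.array(s['R'])@np.array(X)+np.array(s['t']); f=240/np.tan(np.radians(s['fov_y'])/2)
    return [s['cx']+f*c[0]/c[2], s['cy']+f*c[1]/c[2]]
def fit(s,x,y,th,dark=45,K=4):
    u,v=np.array(proj2(s,[x,y,.097])).astype(int); r=45
    im=s['pixels'][v-r:v+r,u-r:u+r].max(2); m=cv2.resize((im<dark).astype(np.uint8)*255,None,fx=K,fy=K)>127
    def cost(p):
        h=(box(s,*p)-[u-r-.5,v-r-.5])*K; q=np.zeros(m.shape,np.uint8); cv2.fillConvexPoly(q,h.round().astype(np.int32),1)
        q=q>0; return -(q&m).sum()+1.0*(q&~m).sum()
    R=differential_evolution(cost,[(x-.012,x+.012),(y-.012,y+.012),(th-.5,th+.5)],seed=1,maxiter=60,popsize=12)
    q=box(s,*R.x); return R.x,R.fun/cv2.contourArea(q)/K/K,q
E
python3 - <<'E'
from fit import *
s=cams.snapshot('wrist'); im=s['pixels'][:,:,::-1].copy()
cx,cy=.574,-.133; ph=np.arctan2(.071,.016)
for k in range(3):
    a=ph+k*2*np.pi/3; x,y=cx+.075*np.cos(a),cy+.075*np.sin(a)
    p,c,q=fit(s,x,y,a+np.pi+.12); print(k,[x,y],p,c,'val~',(p[2]-a-np.pi))
    cv2.polylines(im,[q.round().astype(np.int32)],True,(0,255,255),1)
cv2.imwrite('pics/fit0.png',cv2.resize(im[120:330,220:450],None,fx=2.6,fy=2.6))
E
```

```text
0 [np.float64(0.5904879347309907), np.float64(-0.05983478963122851)] [ 0.59278985 -0.06266294  4.74925265] -0.8110879995216989 val~ 0.25851322958796663
1 [np.float64(0.5023931017819159), np.float64(-0.155303634851408)] [ 0.50733233 -0.15833745  6.63489431] 0.132243602817109 val~ 0.04975979030724176
2 [np.float64(0.6291189634870933), np.float64(-0.1838615755173635)] [ 0.63755607 -0.18168645  8.32585943] 0.003291222308003194 val~ -0.35367018728974386
```

View pics/fit0.png

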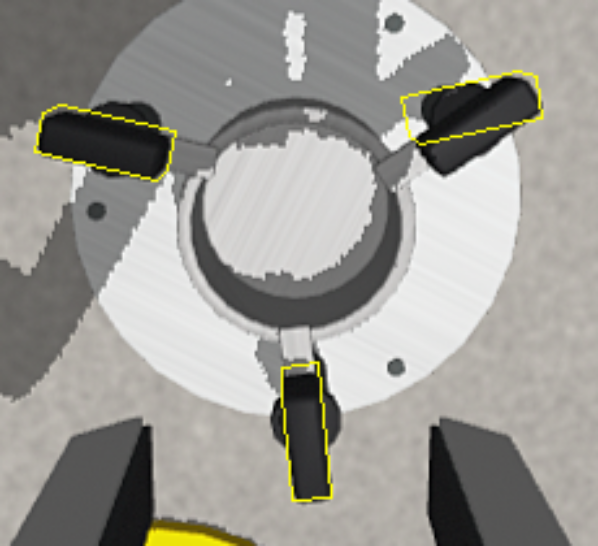

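```bash
python3 - <<'E'
from fit import *
s=cams.snapshot('wrist'); im=s['pixels'][:,:,::-1].copy()
print(s['pixels'][170:176,405].tolist())
cx,cy=.574,-.133; ph=np.arctan2(.071,.016)
for k in range(3):
    a=ph+k*2*np.pi/3; x,y=cx+.075*np.cos(a),cy+.075*np.sin(a)
    for d in (45,60,75):
        p,c,q=fit(s,x,y,a+np.pi+.12,dark=d); print(k,d,p.round(4),round(c,2),'val~',round(p[2]-a-np.pi,3),'r,ang',np.hypot(p[0]-cx,p[1]-cy).round(4),np.degrees(np.arctan2(p[1]-cy,p[0]-cx)).round(1))
t=cams.snapshot('top')
for n,x in (('top',t),('w',s)):
  for l in ['knob1_grip','knob2_grip','knob3_grip']:
    print(n,[(np.round(r['position'],3).tolist(),round(r['p'],2)) for r in models.find_in(x,l)[:6]])
E
```

```text
[[60, 60, 63], [59, 60, 61], [58, 57, 59], [57, 56, 59], [55, 55, 57], [53, 53, 54]]
0 45 [ 0.593  -0.0625  4.7365] -0.81 val~ 0.246 r,ang 0.073 74.9
0 60 [ 0.5929 -0.062   4.78  ] -0.84 val~ 0.289 r,ang 0.0734 75.1
0 75 [ 0.593  -0.0627  4.7649] -0.86 val~ 0.274 r,ang 0.0729 74.9
1 45 [ 0.5068 -0.1584  6.6336] 0.15 val~ 0.048 r,ang 0.0719 -159.3
1 60 [ 0.5068 -0.1585  6.6338] -0.81 val~ 0.049 r,ang 0.0719 -159.3
1 75 [ 0.5069 -0.1587  6.6484] -0.88 val~ 0.063 r,ang 0.0718 -159.1
2 45 [ 0.6369 -0.1816  8.3251] -0.0 val~ -0.354 r,ang 0.0795 -37.7
2 60 [ 0.6328 -0.1843  8.72  ] -0.24 val~ 0.04 r,ang 0.078 -41.1
2 75 [ 0.6325 -0.1843  8.7292] -0.83 val~ 0.05 r,ang 0.0778 -41.2
top [([0.587, -0.054, 0.11], 0.61), ([0.332, -0.309, 0.114], 0.5)]
top [([0.272, -0.414, 0.102], 0.55), ([0.464, 0.162, 0.012], 0.42)]
top [([0.391, -0.414, 0.103], 0.83), ([0.619, -0.175, 0.087], 0.51)]
w [([0.594, -0.067, 0.11], 0.72), ([0.339, -0.295, 0.103], 0.72), ([0.525, -0.424, 0.005], 0.37)]
w [([0.512, -0.154, 0.112], 0.92), ([0.268, -0.155, 0.078], 0.77)]
w [([0.627, -0.178, 0.111], 0.95)]
```

>>> {"fn": "step_arm", "kwargs": {"series": [[0, 41, 65, 60, 10], [0, 41, 65, 110, 20], [0, 41, 65, 150, 30], [0, 41, 65, 175, 40], [0, 41, 65, 185, 50], [0, 41, 65, 185, 55.3], [0, 41, 65, 185, 55.3], [0, 41, 65, 185, 55.3]]}}

```text
time: 4.95
tool_pos: [0.6319, -0.1862, 0.1308]
ee_rot: [-3.141, -0.001, -0.699]
wrist_force: [0.3, -0.1, -0.6]
width: 0.0471
```

```bash
python3 - <<'E'
from h import *
o=robot.get_obs(); print(o['time'],o['tool_pos'],o['ee_rot'],o['width'],o['wrist_force'])
s=cams.snapshot('wrist'); save(s,'w1'); print(proj(s,[.6326,-.1843,.113]),proj(s,o['tool_pos']))
E
```

```text
4.95 [ 0.63192167 -0.1861981   0.13079706] [-3.14145406e+00 -5.81986230e-04 -6.98997292e-01] 0.0471244600107127 [ 0.33263504 -0.08693142 -0.59152224]
[329. 289.] [333. 301.]
```

View pics/w1.png

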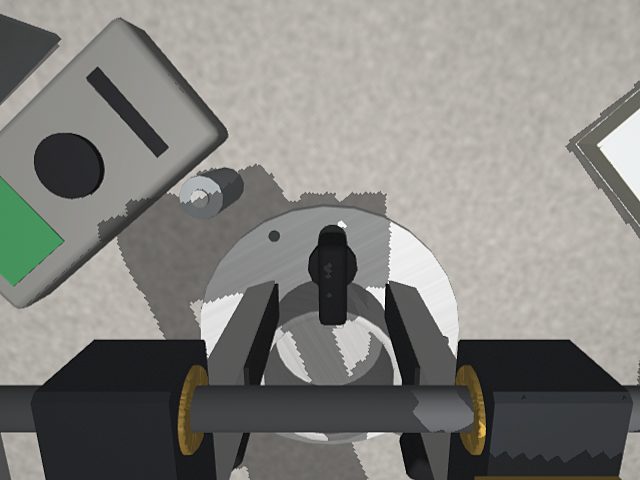

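The bar at (332,285) is aligned and centred between the fingers, so I'll descend, grip and turn.

>>> {"fn": "step_arm", "kwargs": {"series": [[0, 1, 0, 30, 0], [0, 1, 0, 45, 0], [0, 1, 0, 45, 0], [-1, 1, 0, 45, 0], [-1, 1, 0, 45, 0], [-1, 1, 0, 45, 0], [-1, 1, 0, 45, 0], [-1, 1, 0, 45, 0]]}}

```text
time: 6.0
tool_pos: [0.6325, -0.1873, 0.0862]
ee_rot: [3.141, -0.001, -0.701]
wrist_force: [-1.0, -1.0, 2.1]
width: 0.0141
```

>>> {"fn": "step_arm", "kwargs": {"series": [[-1, 0, 0, 0, -10], [-1, 0, 0, 0, -20], [-1, 0, 0, 0, -30], [-1, 0, 0, 0, -40], [-1, 0, 0, 0, -40]]}}

```text
time: 6.62
tool_pos: [0.6329, -0.1863, 0.0862]
ee_rot: [-3.141, -0.001, -0.004]
wrist_force: [0.6, 1.1, 3.0]
width: 0.0136
```

Forces are low. I'll continue to the stop.

>>> {"fn": "step_arm", "kwargs": {"series": [[-1, 0, 0, 0, -10], [-1, 0, 0, 0, -20], [-1, 0, 0, 0, -30], [-1, 0, 0, 0, -40], [-1, 0, 0, 0, -43], [-1, 0, 0, 0, -43], [-1, 0, 0, 0, -43]]}}

```text
time: 7.5
tool_pos: [0.6325, -0.1853, 0.0862]
ee_rot: [-3.14, -0.002, 0.745]
wrist_force: [-1.8, 5.0, 5.1]
width: 0.0138
```

```bash
python3 - <<'E'
from h import *
o=robot.get_obs(); print(o['tool_pos'],o['ee_rot'],o['wrist_force'],o['wrist_torque'],o['width'])
E
```

```text
[ 0.63252567 -0.18525172  0.08617277] [-3.13974745e+00 -1.95829151e-03  7.44747152e-01] [-1.8282902   5.01064923  5.14991415] [ 1.01623616  0.33854865 -0.50156981] 0.01380173716411352
```

>>> {"fn": "step_arm", "kwargs": {"series": [[0, 0, 0, 0, 0], [0, 0, 0, 0, 0], [0, 0, 0, -50, 0], [0, -30, -45, -50, 8], [0, -60, -86, -50, 16], [0, -73, -106, -50, 22.5], [0, -73, -106, -50, 22.5], [0, -73, -106, -50, 22.5]]}}

```text
time: 8.5
tool_pos: [0.5076, -0.1593, 0.1355]
ee_rot: [3.141, -0.001, 0.356]
wrist_force: [0.7, 1.1, 1.2]
width: 0.0469
```

```bash
python3 - <<'E'
from h import *
o=robot.get_obs(); print(o['time'],o['tool_pos'],o['ee_rot'],o['width'],o['wrist_force'])
s=cams.snapshot('wrist'); save(s,'w2'); print(proj(s,[.5068,-.1587,.113]),proj(s,o['tool_pos']))
E
```

```text
8.5 [ 0.50763496 -0.15933095  0.13548949] [ 3.14068580e+00 -5.11909158e-04  3.56352090e-01] 0.04686809589301963 [0.73894646 1.07810123 1.16583341]
[330. 286.] [332. 302.]
```

View pics/w2.png

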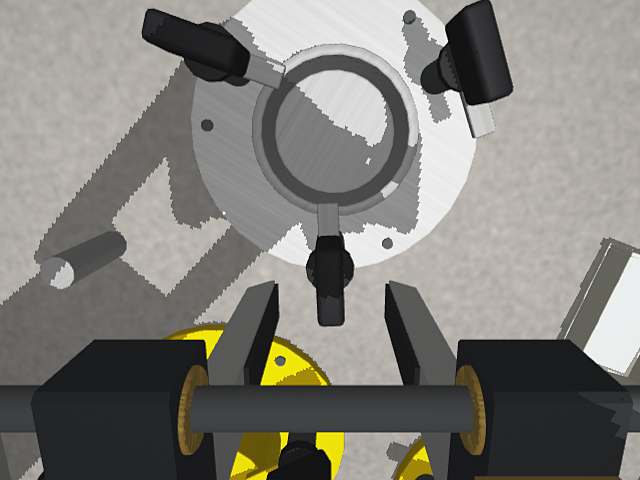

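The first knob at (480,60) is open with its finger clear. The next bar at (330,285) is centred and aligned.

>>> {"fn": "step_arm", "kwargs": {"series": [[0, 0, 0, 30, 0], [0, 0, 0, 49, 0], [0, 0, 0, 49, 0], [-1, 0, 0, 49, 0], [-1, 0, 0, 49, 0], [-1, 0, 0, 49, 0], [-1, 0, 0, 49, 0], [-1, 0, 0, 49, -10], [-1, 0, 0, 49, -20], [-1, 0, 0, 49, -30], [-1, 0, 0, 49, -40], [-1, 0, 0, 49, -50], [-1, 0, 0, 49, -60], [-1, 0, 0, 49, -70], [-1, 0, 0, 49, -80], [-1, 0, 0, 49, -83], [-1, 0, 0, 49, -83], [-1, 0, 0, 49, -83]]}}

```text
time: 10.8
tool_pos: [0.5036, -0.1568, 0.0871]
ee_rot: [-3.136, -0.006, 1.803]
wrist_force: [-9.5, 5.5, 9.0]
width: 0.0141
```

```bash
python3 - <<'E'
from h import *
o=robot.get_obs(); print(o['tool_pos'],o['ee_rot'],o['wrist_force'],o['wrist_torque'],o['width'])
E
```

```text
[ 0.50364362 -0.15680234  0.08713338] [-3.13568468 -0.00571164  1.80287088] [-9.51404131  5.48694209  8.98258827] [ 0.94497229  1.58892854 -0.54824101] 0.014144032860913857
```

>>> {"fn": "step_arm", "kwargs": {"series": [[0, 0, 0, 0, 0], [0, 0, 0, 0, 0], [0, 0, 0, -50, 0], [0, 30, 45, -50, 5], [0, 60, 86, -50, 10], [0, 75, 105, -50, 10.6], [0, 75, 105, -50, 10.6], [0, 75, 105, -50, 10.6]]}}

```text
time: 11.8
tool_pos: [0.5914, -0.0623, 0.1363]
ee_rot: [-3.141, 0.001, 1.619]
wrist_force: [0.5, -0.1, 0.7]
width: 0.0464
```

```bash
python3 - <<'E'
from h import *
o=robot.get_obs(); print(o['time'],o['tool_pos'],o['ee_rot'],o['width'],o['wrist_force'])
s=cams.snapshot('wrist'); save(s,'w3'); print(proj(s,[.5929,-.062,.113]),proj(s,o['tool_pos']))
E
```

```text
11.8 [ 0.59135843 -0.06226112  0.13630026] [-3.14112926e+00  6.92758942e-04  1.61897670e+00] 0.04636755332228073 [ 0.49477597 -0.06141723  0.67851749]
[333. 283.] [329. 301.]
```

View pics/w3.png

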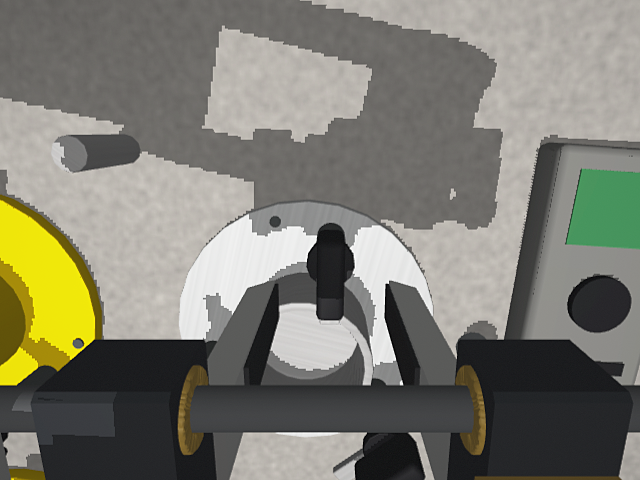

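The third bar at (330,280) is aligned. It started about 0.25 rad in, so it should need roughly 70°.

>>> {"fn": "step_arm", "kwargs": {"series": [[0, 1, 0, 30, 0], [0, 1, 0, 50, 0], [0, 1, 0, 50, 0], [-1, 1, 0, 50, 0], [-1, 1, 0, 50, 0], [-1, 1, 0, 50, 0], [-1, 1, 0, 50, 0], [-1, 1, 0, 50, -10], [-1, 1, 0, 50, -20], [-1, 1, 0, 50, -30], [-1, 1, 0, 50, -40], [-1, 1, 0, 50, -50], [-1, 1, 0, 50, -60], [-1, 1, 0, 50, -68], [-1, 1, 0, 50, -71], [-1, 1, 0, 50, -71], [-1, 1, 0, 50, -71]]}}

```text
time: 13.98
tool_pos: [0.5889, -0.0621, 0.0872]
ee_rot: [-3.137, -0.005, 2.856]
wrist_force: [-8.9, -2.2, 6.2]
width: 0.0143
```

```bash
python3 - <<'E'
from h import *
o=robot.get_obs(); print(o['tool_pos'],o['ee_rot'],o['wrist_force'],o['wrist_torque'],o['width'],o['joint_positions'])
for n in ('top','side'):
  s=cams.snapshot(n)
  for l in ('post_grip','collar_grip','stand','spacer','pot_mouth'):
    print(n,l,[(np.round(r['position'],4).tolist(),round(r['p'],2)) for r in models.pinpoint(s,l)[:2]])
E
```

```text
[ 0.58887854 -0.06209347  0.08724481] [-3.13730117 -0.00498322  2.85622629] [-8.88496339 -2.18091689  6.24475618] [-0.50865192  1.45213761 -0.49732137] 0.014274370002390083 [-0.19850072  0.23507419  1.43836107 -0.00386124  1.47349485 -1.48355601]
top post_grip [([0.5629, 0.1601, 0.079], 0.4), ([0.503, -0.1586, 0.0988], 0.27)]
top collar_grip [([0.5584, 0.1587, 0.0514], 0.67)]
top stand []
top spacer [([0.5635, 0.1606, 0.0371], 0.16)]
top pot_mouth [([0.3323, -0.3832, 0.0763], 0.93), ([0.5754, -0.1353, 0.0721], 0.6)]
side post_grip [([0.5604, 0.1616, 0.076], 0.54)]
side collar_grip [([0.5569, 0.1585, 0.0511], 0.95)]
side stand [([0.5598, 0.1641, 0.0017], 0.84)]
side spacer [([0.6973, 0.373, -0.0017], 0.75), ([0.4616, 0.1672, 0.0007], 0.57)]
side pot_mouth [([0.5744, -0.1303, 0.0731], 0.94), ([0.3317, -0.3882, 0.0711], 0.89)]
```

All three knobs reached their stops, with about 0.5 N m reaction torque on each. Next is a hover over the lid post.

>>> {"fn": "step_arm", "kwargs": {"series": [[0, 0, 0, 0, 0], [0, 0, 0, 0, 0], [0, 0, 0, -60, 0], [0, 23, 51, -70, 0], [0, 46, 102, -70, 0], [0, 69, 153, -70, 0], [0, 92, 204, -70, 0], [0, 92, 204, -50, 0], [0, 92, 204, -40, 0], [0, 92, 204, -40, 0]]}}

```text
time: 15.82
tool_pos: [0.5598, 0.1606, 0.1251]
ee_rot: [-3.14, -0.002, 2.858]
wrist_force: [0.2, 0.6, -0.2]
width: 0.0471
```

```bash
python3 - <<'E'
from fit import *
o=robot.get_obs(); print(o['time'],o['tool_pos'],o['ee_rot'],o['width'],o['wrist_force'])
s=cams.snapshot('wrist'); save(s,'w4'); print(proj2(s,[.5605,.1605,.091]),proj2(s,o['tool_pos']))
for l in ('post_grip','collar_grip'):
    print(l,[(np.round(r['position'],4).tolist(),round(r['p'],2)) for r in models.pinpoint(s,l)[:2]])
E
```

```text
15.825 [0.55978486 0.1605719  0.1251189 ] [-3.14044315e+00 -2.16561769e-03  2.85778198e+00] 0.047129294456709554 [ 0.1975761   0.55684223 -0.22689359]
[np.float64(330.434641842937), np.float64(275.46497200752736)] [np.float64(329.96493000881037), np.float64(298.6661331382727)]
post_grip [([0.5511, 0.1606, 0.0743], 0.88)]
collar_grip [([0.557, 0.1605, 0.0555], 0.86)]
```

View pics/w4.png

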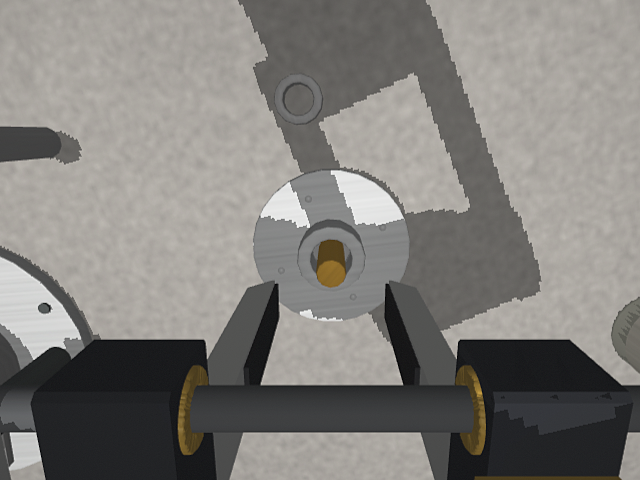

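The post tip at (331,273) is centred laterally, about 1 mm ahead of the prediction. I'll descend, grip it and lift a little.

>>> {"fn": "step_arm", "kwargs": {"series": [[0, 1, 0, 30, 0], [0, 1, 0, 50, 0], [0, 1, 0, 56, 0], [0, 1, 0, 56, 0], [-1, 1, 0, 56, 0], [-1, 1, 0, 56, 0], [-1, 1, 0, 56, 0], [-1, 1, 0, 56, 0], [-1, 1, 0, 56, 0], [-1, 1, 0, 52, 0], [-1, 1, 0, 45, 0], [-1, 1, 0, 45, 0]]}}

```text
time: 17.48
tool_pos: [0.5594, 0.1616, 0.0814]
ee_rot: [3.141, 0.0, 2.859]
wrist_force: [0.1, 0.1, -6.1]
width: 0.0154
```

Force reads 6 N, so both lid parts are being carried. I'll lift high and carry them over.

>>> {"fn": "step_arm", "kwargs": {"series": [[-1, 0, 0, -30, 0], [-1, 0, 0, -70, 0], [-1, 0, 0, -110, 0], [-1, -8, -25, -112, 0], [-1, -25, -70, -112, 0], [-1, -42, -115, -112, 0], [-1, -59, -165, -112, 0], [-1, -76, -210, -112, 0], [-1, -90, -250, -112, 0], [-1, -98, -272, -112, 0], [-1, -100, -279, -112, 0], [-1, -100, -279, -112, 0], [-1, -100, -279, -112, 0]]}}

```text
time: 19.1
tool_pos: [0.5775, -0.1329, 0.1935]
ee_rot: [3.141, -0.0, 2.86]
wrist_force: [0.6, 0.1, -5.4]
width: 0.0154
```

```bash
python3 - <<'E'
from fit import *
o=robot.get_obs(); print(o['time'],o['tool_pos'],o['ee_rot'],o['width'],o['wrist_force'])
s=cams.snapshot('side'); im=s['pixels'][100:300,230:450,::-1].copy()
w=cams.snapshot('wrist')
cv2.imwrite('pics/c5.png',np.hstack([cv2.resize(im,(400,364)),cv2.resize(w['pixels'][:,:,::-1],(400,300))if 0 else cv2.resize(w['pixels'][60:424,120:520,::-1],(400,364))]))
t=cams.snapshot('top')
for q,n in ((s,'side'),(w,'wrist'),(t,'top')):
  for l in ('post_grip','collar_grip','pot_mouth'):
    print(n,l,[(np.round(r['position'],4).tolist(),round(r['p'],2)) for r in models.pinpoint(q,l)[:3]])
E
```

```text
19.1 [ 0.57752489 -0.13288474  0.19353717] [ 3.14079276e+00 -1.55491227e-04  2.86032234e+00] 0.01539394958298988 [ 0.56149464  0.13588028 -5.36724039]
side post_grip [([0.5778, -0.1313, 0.1993], 0.46)]
side collar_grip [([0.5726, -0.1302, 0.1781], 0.93)]
side pot_mouth [([0.5784, -0.1356, 0.071], 0.92), ([0.3326, -0.389, 0.071], 0.62), ([0.3118, -0.1379, 0.0725], 0.59)]
wrist post_grip [([0.5703, -0.132, 0.1955], 0.67)]
wrist collar_grip []
wrist pot_mouth []
top post_grip [([0.5769, -0.1329, 0.2007], 0.46)]
top collar_grip [([0.5776, -0.134, 0.1716], 0.62), ([0.4435, -0.0101, 0.0012], 0.42), ([0.5809, -0.1315, 0.1549], 0.34)]
top pot_mouth [([0.5734, -0.1344, 0.0723], 0.77), ([0.3329, -0.3855, 0.0753], 0.64)]
```

View pics/c5.png

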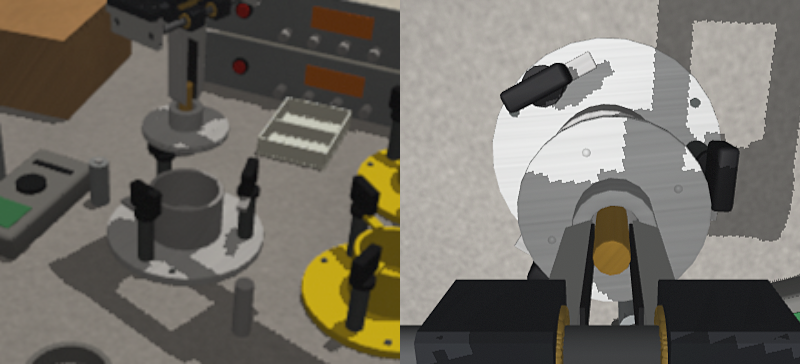

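The lid hangs level and the open clamps are clear. I'll apply a small correction and lower in stages.

>>> {"fn": "step_arm", "kwargs": {"series": [[-1, 1, -2.5, 20, 0], [-1, 1, -2.5, 40, 0], [-1, 1, -2.5, 55, 0], [-1, 1, -2.5, 64, 0], [-1, 1, -2.5, 67, 0], [-1, 1, -2.5, 70, 0], [-1, 1, -2.5, 72, 0], [-1, 1, -2.5, 74, 0], [-1, 1, -2.5, 74, 0]]}}

```text
time: 20.82
tool_pos: [0.5757, -0.1366, 0.1195]
ee_rot: [-3.141, -0.0, 2.858]
wrist_force: [0.0, 0.5, -5.4]
width: 0.0153
```

>>> {"fn": "step_arm", "kwargs": {"series": [[-1, 0, 0, 1.5, 0], [-1, 0, 0, 3, 0], [-1, 0, 0, 4.5, 0], [-1, 0, 0, 6, 0], [-1, 0, 0, 7, 0], [-1, 0, 0, 7, 0]]}}

```text
time: 21.58
tool_pos: [0.5757, -0.1365, 0.1129]
ee_rot: [3.142, 0.0, 2.858]
wrist_force: [-2.2, 0.8, -3.2]
width: 0.0151
```

>>> {"fn": "step_arm", "kwargs": {"series": [[-1, 0, 0, 0.5, 0], [-1, 0, 0, 1, 0], [-1, 0, 0, 1.5, 0], [-1, 0, 0, 1.5, 0]]}}

```text
time: 22.08
tool_pos: [0.5758, -0.1366, 0.1129]
ee_rot: [-3.142, 0.001, 2.858]
wrist_force: [-4.8, 2.9, 5.7]
width: 0.0155
```

Contact force now supports the lid, and the height matches 0.0704 + 0.042. I'll release, rise and check.

>>> {"fn": "step_arm", "kwargs": {"series": [[-0.4, 0, 0, 0, 0], [-0.4, 0, 0, 0, 0], [-0.1, 0, 0, 0, 0], [-0.1, 0, 0, -15, 0], [-0.1, 0, 0, -40, 0], [0.4, 0, 0, -55, 0], [0.4, 0, 0, -55, 0], [0.4, 0, 0, -55, 0]]}}

```text
time: 23.08
tool_pos: [0.5754, -0.1365, 0.1653]
ee_rot: [-3.142, -0.001, 2.858]
wrist_force: [0.2, 0.1, 0.8]
width: 0.0651
```

```bash
python3 - <<'E'
from fit import *
o=robot.get_obs(); print(o['time'],o['tool_pos'],o['ee_rot'],o['width'],o['wrist_force'])
s=cams.snapshot('side'); im=s['pixels'][120:300,230:450,::-1].copy()
w=cams.snapshot('wrist')
cv2.imwrite('pics/c6.png',np.hstack([cv2.resize(im,(400,327)),cv2.resize(w['pixels'][60:424,120:520,::-1],(400,327))]))
t=cams.snapshot('top')
print(proj2(w,[.5757,-.1366,.133]))
for q,n in ((s,'side'),(w,'wrist'),(t,'top')):
  for l in ('post_grip','collar_grip','pot_mouth'):
    print(n,l,[(np.round(r['position'],4).tolist(),round(r['p'],2)) for r in models.pinpoint(q,l)[:3]])
E
```

```text
23.075 [ 0.57542123 -0.13654495  0.16530311] [-3.14153237e+00 -1.01160478e-03  2.85833993e+00] 0.06510845430757525 [0.22178651 0.1403667  0.79182077]
[np.float64(330.139745568926), np.float64(276.5770594863359)]
side post_grip [([0.5776, -0.1349, 0.1209], 0.58), ([0.5703, -0.1368, 0.096], 0.16)]
side collar_grip [([0.5682, -0.1353, 0.0947], 0.91)]
side pot_mouth [([0.5719, -0.1343, 0.0709], 0.84), ([0.3148, -0.1403, 0.0698], 0.65)]
wrist post_grip [([0.5703, -0.1352, 0.1183], 0.7)]
wrist collar_grip [([0.5758, -0.1364, 0.0954], 0.87)]
wrist pot_mouth []
top post_grip []
top collar_grip [([0.5745, -0.1385, 0.0922], 0.78), ([0.593, -0.0614, 0.0968], 0.44), ([0.4623, 0.1665, 0.0004], 0.39)]
top pot_mouth [([0.3333, -0.3826, 0.075], 0.82), ([0.5783, -0.1345, 0.1196], 0.42)]
```

View pics/c6.png

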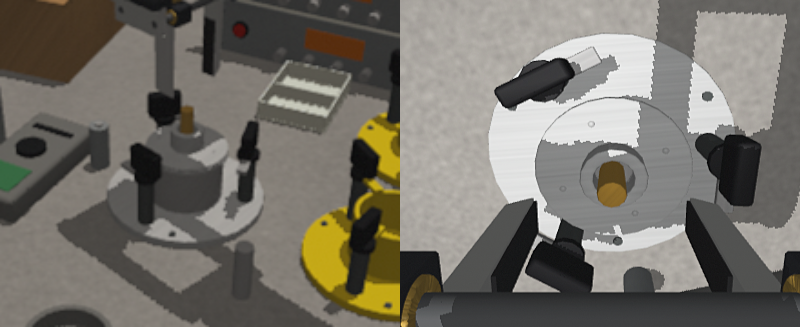

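The lid is seated level, with post_grip about 0.120 and collar about 0.095, and the post at crop (612,190) is centred in its collar. Now I'll grip the collar.

>>> {"fn": "step_arm", "kwargs": {"series": [[0.4, 0, 0.5, 30, 0], [0.4, 0, 0.5, 60, 0], [0.4, 0, 0.5, 72, 0], [0.4, 0, 0.5, 75.5, 0], [0.4, 0, 0.5, 75.5, 0], [-0.1, 0, 0.5, 75.5, 0], [-0.3, 0, 0.5, 75.5, 0], [-1, 0, 0.5, 75.5, 0], [-1, 0, 0.5, 75.5, 0], [-1, 0, 0.5, 75.5, 0]]}}

```text
time: 24.92
tool_pos: [0.5762, -0.1363, 0.091]
ee_rot: [-3.141, 0.001, 2.858]
wrist_force: [0.0, 0.9, 2.5]
width: 0.0395
```

>>> {"fn": "step_arm", "kwargs": {"series": [[-1, 0, 0, -1, 0], [-1, 0, 0, -3, 0], [-1, 0, 0, -6, 0], [-1, 0, 0, -6, 0]]}}

```text
time: 25.42
tool_pos: [0.5757, -0.1361, 0.0964]
ee_rot: [-3.142, -0.001, 2.858]
wrist_force: [0.3, 0.6, -2.8]
width: 0.0394
```

Force is 2.8 N, roughly the cover's own weight of 2.2 N and without the inner lid. I'll lift it straight up.

>>> {"fn": "step_arm", "kwargs": {"series": [[-1, 0, 0, -8, 0], [-1, 0, 0, -18, 0], [-1, 0, 0, -30, 0], [-1, 0, 0, -45, 0], [-1, 0, 0, -60, 0], [-1, 0, 0, -74, 0], [-1, 0, 0, -82, 0], [-1, 0, 0, -85, 0], [-1, 0, 0, -85, 0], [-1, 0, 0, -85, 0], [-1, 0, 0, -85, 0]]}}

```text
time: 26.8
tool_pos: [0.5756, -0.1361, 0.1808]
ee_rot: [-3.142, -0.001, 2.858]
wrist_force: [-0.6, -0.2, -3.4]
width: 0.039
```

```bash
python3 - <<'E'
from fit import *
o=robot.get_obs(); print(o['time'],o['tool_pos'],o['ee_rot'],o['width'],o['wrist_force'])
s=cams.snapshot('side'); im=s['pixels'][60:300,200:460,::-1].copy()
t=cams.snapshot('top'); w=cams.snapshot('wrist')
cv2.imwrite('pics/c7.png',np.hstack([cv2.resize(im,(400,369)),cv2.resize(w['pixels'][60:424,120:520,::-1],(400,369))]))
for q,n in ((s,'side'),(t,'top'),(w,'wrist')):
  for l in ('post_grip','collar_grip','cell_a','spacer'):
    print(n,l,[(np.round(r['position'],4).tolist(),round(r['p'],2)) for r in models.pinpoint(q,l)[:3]])
E
```

```text
26.8 [ 0.57563534 -0.13606882  0.18083136] [-3.14157995e+00 -1.12337010e-03  2.85836342e+00] 0.03903618338979068 [-0.61219571 -0.22321222 -3.38228106]
side post_grip [([0.5776, -0.1315, 0.1209], 0.76)]
side collar_grip [([0.5714, -0.1347, 0.1858], 0.98)]
side cell_a [([0.711, -0.1526, 0.0023], 0.85), ([0.4438, -0.0085, 0.0029], 0.58)]
side spacer [([0.465, 0.1652, -0.0005], 0.53)]
top post_grip [([0.5776, -0.1332, 0.1167], 0.67)]
top collar_grip [([0.5701, -0.1361, 0.1816], 0.74)]
top cell_a [([0.4412, -0.0114, 0.0032], 0.6), ([0.5574, 0.1616, 0.001], 0.45), ([0.5932, -0.0602, 0.0958], 0.21)]
top spacer [([0.4642, 0.1687, -0.0001], 0.64)]
wrist post_grip []
wrist collar_grip [([0.5698, -0.1346, 0.1833], 0.77)]
wrist cell_a [([0.4414, -0.0058, -0.0004], 0.69)]
wrist spacer []
```

View pics/c7.png

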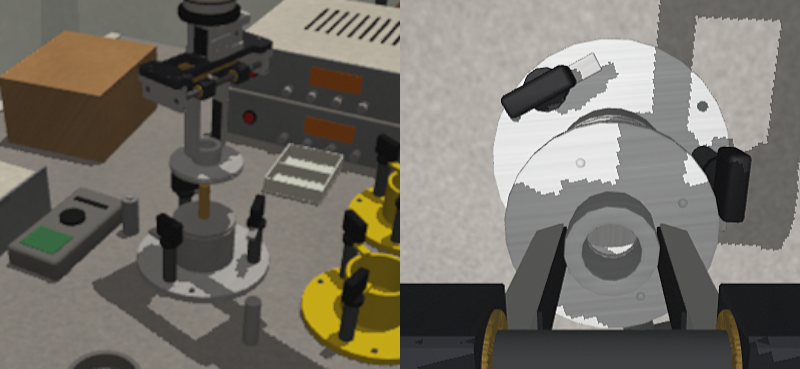

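The cover is held level in the air with its collar at about 0.185. The inner lid is still seated with post_grip at about 0.12, the clamps are open and the bystanders haven't moved. Handing in.

```bash
python3 -c "
from bench import robot
print(robot.get_obs()['qvel']); print(robot.close_job())"
```

```text
[ 0.00088274 -0.00149212  0.00027084 -0.00063191 -0.00183741 -0.00037652]
the job is handed in; nothing more can be done
None
```

The job is handed in at about 27 s of the 72 s allowed. The arm is holding the outer cover level above the seated inner lid; the hand-in gave no verdict.

- **Clamps:** I turned all three knobs on the steel pot to their stops. Each showed about 0.5 N m of reaction torque at the end, well above the 0.05 N m friction. The wrist pictures show the fingers swung clear, though one bar was out of sight in the last one.
- **Lid:** I carried the double lid by its post and lowered it until the force showed contact. The networks put post_grip at 0.117–0.121 m against an ideal 0.120 m.
- **Cover:** I lifted it by the collar. The wrist force was about 3 N, roughly the cover's own weight. The collar is at 0.182–0.186 m, above the 0.155 m needed, and the joints were still.
- **Bystanders:** Cell_a, cell_b and the spacer measured within a few mm of where they started. I did not re-measure the others, but nothing was touched as far as the forces and pictures show.
- **Disagreements:** Horizontal readings for the lid and pot differed by 2–5 mm between cameras, about the networks' stated accuracy. So centring is confirmed mainly by the plug going into the bore and the lid sitting at the right height.

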